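# Lock up a lino block on the proofing bed

## Robot

A 6-joint arm with a two-finger parallel gripper is mounted at the origin on a cart in front of the work surface, level with it; the furniture and walls round the work are solid. World frame = base frame: x ahead of the robot, y to its left, z up, the work surface at z = 0. Lengths are in m, angles in rad, forces in N, time in s.
With the tool pointing down it reaches from about 0.4 to 0.825 m from the base axis. Payload 7 kg.
Tool frame: the origin (TCP) lies at the centre of the arm's flange, where the gripper is bolted on; the fingertips stand 178 mm ahead of it and the grasp point (between the pads) lies 159 mm ahead of it; z points along the fingers, y is the direction in which the jaws open and shut (so a half turn about z gives the same grasp; the last joint's range is limited). The gripper opens to 88 mm and grips with 3 to 60 N. Pads are 19 mm wide; open, the fingers measure 130 mm over their backs; the gripper's body (78 mm by 193 mm) begins 47 mm behind the grasp point.
Start: joints at [0.288, 0.359, 0.012, 0, -1.224, -0.288], TCP at [0.675, -0, 0.405] pointing down, gripper open.
Joint ranges: [-3.07, 3.07], [-1.43, 2.12], [-1.02, 1.25], [-3.03, 1.67], [-3.05, -0], [-3.03, 3.03]. Speed limits (rad/s): [2.39, 2.39, 3.01, 3.14, 3.14, 3.14].

## Interface

Orientations are given as [roll, pitch, yaw] about the fixed x, y, z axes, in that order (R = Rz(yaw) Ry(pitch) Rx(roll)).
In Python, from station import * gives the robot as it stands.
- The arm moves only by the tool send_rows, never from a script. Its argument "motion" is a list of rows, each an object with "offset": the shift along the tool's x, y, z in cm, a list of three; "turn": the turn about the tool's z in degrees. In form: [{"offset": [x, y, z], "turn": turn}, ...]. A call has 1 to 8 rows; each row is the pose to reach, as a shift and turn from the pose commanded when the call began, along the tool's axes at that moment; what a row does not reach only later rows make up. A row lasts 1/10 s, in which the tool goes at most 50 mm and 8.59 degrees, less where a joint would pass 70% of its speed; a pose out of reach is approached as far as the arm can. A call with a gripper value outside its range is refused whole. "hand" is the opening, from -1 (shut) to 1 (fully open), set as the call begins (left out, the last holds). The fingers move at their own pace and stop on an object; "squeeze" is the grip in N (left out, the last holds). Time passes only in rows, so rows that repeat a pose let the fingers close. It gives the time, the measured TCP pose, the force and the opening at its end, in the units of the state.
- get_state(): the state, without advancing time (a new reading comes with each control period).
- grab_frame(name): name is "scene" or "side" or "wrist"; returns a dict with "frame" (420x560x3 uint8, blue, green, red), "range_z" (420x560 float32, m along the optical axis (not along the pixel's ray), 0 where there is no reading), "vertical_fov" (degrees; the focal length in pixels is half the picture's height over the tangent of half this angle, whatever the lens; pixels are square), "cx", "cy" (the principal point, pixels), "cam_to_world" (4x4, takes a point from camera to world coordinates). Camera axes: x right, y up, looking along -z (the intrinsics and any distortion apply to the point x, -y, -z); pixel columns grow to the right and rows downward; lengths in m; the calibration is good to about 2 mm. A picture is of the moment at which its call begins.
- job_done(): hands the job in, once; it reports no verdict.
The state is a dict: "t": time; "q": joint angles; "qd": joint speeds; "joint_efforts": joint torques, N m; "eef_pos": TCP position; "ee_rot": TCP orientation; "force": force on the tool from outside, world axes, zero at the start; "moment": the same for the moment, N m; "width": finger opening in m.
Only numpy, scipy, OpenCV 4.12 (cv2) and the standard library are available. Lean on these libraries where they do the work, as an engineer would, in place of code of your own. Each camera call takes 0.05 s, during which the arm holds its last target. There are 200 camera calls.

## Task

Lock up the mounted lino block for proofing. While the clamp wheel is still open, slide the loose aluminium bar up until it lies flush along the block's near long face; then turn the wheel by the knob on its rim until its engraved mark faces the pointer, so that the cam holds the bar, and let go. Keep the block against its wooden fence and leave everything else where it is.

Things in the scene. Friction and masses are not known exactly. Their poses are not given: they have to be found in the camera images.
- bed: Proofing bed: plywood board 300 x 300 mm on rubber feet, its top 28 mm above the worktop, fixed, its x axis turned 0.4 to 0.85 rad to the right. Origin: under its centre, on the worktop; x to the far fence (away from the robot), y left, z up. 'On the bed' below means this frame. A steel pointer strip (32 mm above the board) stands at the near edge, y = 0, x -149 to -120 mm.
- fence (a point): Middle of the near face of the wooden far fence, at board level: x = 116 mm, y = 0 on the bed. The fence is 260 mm long in y, 20 mm high above the board. A short wooden stop of the same height stands at the block's left end: its face at y = 78.5 mm, x from 55 to 115 mm.
- block: The work: plywood block 106 (x) x 156 (y) x 18 mm with a black carved lino sheet on top, loose, about 0.4 kg, on the bed within 2 mm of the far fence and the left stop. Origin: centre of its underside; x to the fence, y left. Its near long face is at x = -53 mm. Home against the fence its origin is at x = 63 mm on the bed.
- bar: Lock-up bar: plain aluminium, 25 (x) x 200 (y) x 16 mm high, loose, about 0.2 kg, on the bed between cam and block, askew, its middle 16 to 25 mm short of the block. Origin: centre of its underside; x to the block, y left along it. Push its near face (x = -12.5 mm) at about y = +62 and -62 mm on the bed, beside the wheel; a pusher 30 mm wide fits. It stays where pushed.
- bar_left (a point): Point on the bar's block-side face, 70 mm left of the bar's middle (y = +70 mm), half way up.
- bar_right (a point): Point on the bar's block-side face, 70 mm right of the bar's middle (y = -70 mm), half way up.
- wheel (a joint): Wheel angle, rad, positive anticlockwise from above. 0: mark faces the pointer, the oiled cam nose under the wheel points at the bar (locked). Starts open (-2.75 to -2.25), nose to the robot; limits -2.95, 0.40. Stays where left (friction 0.1 N m, stiffer in the last 0.15 rad as the nose presses bar and block home). Below -1.4 the cam reaches at most 24 mm towards the bar, at 0 it reaches 60 mm.
- axis (a point): Wheel axis (vertical) at the wheel's top, x = -75 mm, y = 0 on the bed, 60 mm above the worktop. The aluminium wheel with a lobed rim is 88 mm across, underside 32 mm, top 60 mm above the worktop.
- knob (a point): Middle of the upright round wooden knob near the wheel's rim: 18 mm across, 28 mm tall (60 to 88 mm above the worktop; this point at 74 mm), 32 mm from the wheel's axis. With the wheel at 0 it lies left (bed +y) of the axis. Fixed to the wheel, it turns with it: push it round from behind with shut fingers, or pinch it and re-grip.
- mark (a point): Outer end of the dark engraved line on top of the wheel, at the rim, 40 mm from the axis.
- pointer (a point): Tip of the fixed steel pointer on the bed, 45 mm from the wheel's axis towards the robot; the line on the wheel must face it.
- spare_clip: Bystander: bulldog clip, 49 x 50 x 8 mm, lying on the near right corner of the bed.
- bench_hook: Bystander: small wooden bench hook (flat board with a raised end), 170 x 100 x 32 mm, on the worktop beyond the bed's left side.
- ink_tin: Bystander: open ink tin, 86 mm across, 60 mm high, on the worktop beyond the bed's far left corner.

How it is judged:
On the way:
1. with the wheel still open, the bar lies flush along the block's near face (gap under 2.5 mm at both measuring points) (x of each of bar_left, bar_right in the frame of block above -0.0555 m and value of joint wheel below -1.2 rad), for 0.2 s.
At the end, for the whole second after the job is handed in: Wheel mark faces the pointer within 0.12 rad; bar on the bed, flush along the block's near face (gap under 2 mm at both points, middles within 35 mm along it); block on the bed within 2 mm of the far fence, square to it within 0.03 rad; all at rest (value of joint wheel between -0.12 and 0.12 rad and x of each of bar_left, bar_right in the frame of block above -0.055 m and y of bar in the frame of block between -0.035 and 0.035 m and height (world z) of each of bar, block below 0.031 m and x of block in the frame of bed above 0.061 m and angle between the x axis of block and the x axis of bed, either way round below 0.03 rad and linear speed of bar below 0.01 m/s and velocity of joint wheel below 0.05 rad/s); the robot touches nothing.
It fails at once if a bystander (clip, bench hook or ink tin) is shifted by more than 30 mm (distance of any of spare_clip, bench_hook, ink_tin from where it was at the start of the episode above 0.03 m).
It fails at once if the block is dragged more than 40 mm out of its place (distance of block from where it was at the start of the episode above 0.04 m).
It also fails if it takes over 58 s, if anything falls off the work surface, if the arm or the gripper's body presses on something with over 40 N, if the wrist force passes 120 N, or if a joint passes its speed limit or range.

## Working session

There is one attempt and no reset: what is moved stays moved. The work goes in short steps, Python scripts to look and compute and a tool call to move; the robot and the scene stay as the last step left them, time stands still between calls to the robot, and variables do not carry over. Pictures are saved under pics/ and viewed, about 8 in all and at most 12, crops included, and the job is handed in when it is done.

Besides the shell and the picture viewer there is one more tool, called after "Request:" in YAML: its name, and indented under it one key for each argument. send_rows: Moves the arm, as the interface text tells. Its arguments: {"type":"object","properties":{"motion":{"type":"array"},"hand":{"type":"number"},"squeeze":{"type":"number"}},"required":["motion"]}

```bash
mkdir -p pics; ls; cat > h.py <<'E'
from station import *
import numpy as np, cv2
def save(f,name): cv2.imwrite('pics/'+name,f['frame'])
def cam(f):
    H,W=f['frame'].shape[:2]; fl=H/2/np.tan(np.radians(f['vertical_fov'])/2)
    return fl,f['cx'],f['cy'],np.array(f['cam_to_world'])
def cloud(f):
    fl,cx,cy,T=cam(f); z=f['range_z']; v,u=np.mgrid[:z.shape[0],:z.shape[1]]
    P=np.stack([(u-cx)/fl*z,-(v-cy)/fl*z,-z],-1)
    return P@T[:3,:3].T+T[:3,3]
def atz(f,u,v,zw):
    fl,cx,cy,T=cam(f); d=T[:3,:3]@np.array([(u-cx)/fl,-(v-cy)/fl,-1]); 
    return T[:3,3]+d*(zw-T[2,3])/d[2]
E
python3 - <<'E'
from h import *
s=get_state(); print({k:np.round(v,3) for k,v in s.items()})
for n in ['scene','wrist']:
    f=grab_frame(n); save(f,n+'0.png'); np.save(n+'0.npy',f,allow_pickle=True)
    print(n,[k for k in f], f['vertical_fov'],f['cx'],f['cy'],np.round(f['cam_to_world'],3).tolist())
E
```

```text
pics
{'t': np.float64(0.0), 'q': array([ 0.288,  0.359,  0.011, -0.   , -1.224, -0.288]), 'qd': array([0.   , 0.001, 0.   , 0.   , 0.001, 0.001]), 'joint_efforts': array([-1.0000e-03, -5.8273e+01,  2.9306e+01,  6.9970e+00,  7.0000e-03,
       -0.0000e+00]), 'eef_pos': array([0.675, 0.   , 0.404]), 'ee_rot': array([ 3.14 , -0.   , -1.571]), 'force': array([-0.478,  0.86 ,  0.785]), 'moment': array([ 0.019, -0.054, -0.02 ]), 'width': np.float64(0.088)}
scene ['frame', 'range_z', 'vertical_fov', 'cx', 'cy', 'cam_to_world'] 50.21373258549348 273.6079134079635 212.70440056695722 [[-0.863, 0.38, -0.333, 0.283], [-0.505, -0.627, 0.593, 0.325], [0.017, 0.68, 0.733, 0.709], [0.0, 0.0, 0.0, 1.0]]
wrist ['frame', 'range_z', 'vertical_fov', 'cx', 'cy', 'cam_to_world'] 69.43129644392319 277.2635664558374 208.4125545911076 [[-1.0, -0.0, 0.0, 0.674], [0.0, -0.957, -0.291, -0.079], [0.0, -0.291, 0.957, 0.383], [0.0, 0.0, 0.0, 1.0]]
```

View pics/scene0.png

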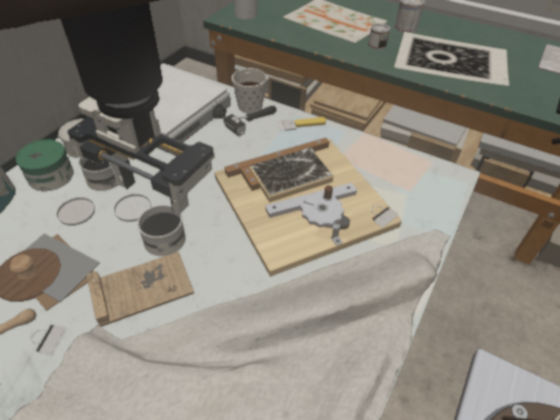

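View pics/wrist0.png

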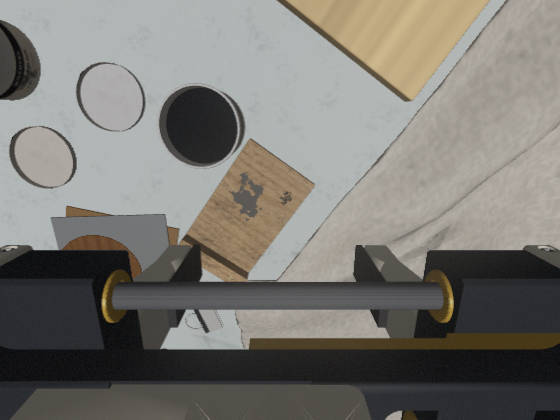

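The scene view shows the bed around (305,200), with its corners at about (217,182), (270,262), (397,225) and (330,145), the wheel at (322,208) and the brown knob at (328,190). The wrist view only catches the bed's near-left corner, at (410,100). Next I'll fit the bed from depth.

```bash
python3 - <<'E'
from h import *
f=np.load('scene0.npy',allow_pickle=True).item(); P=cloud(f)
v,u=np.mgrid[:420,:560]
m=(np.abs(P[...,2]-0.028)<0.006)&(u>205)&(u<405)&(v>135)&(v<270)&(f['range_z']>0)
n,l,st,_=cv2.connectedComponentsWithStats(m.astype(np.uint8)); 
m2=(P[...,2]>0.022)&(P[...,2]<0.1)&(u>205)&(u<405)&(v>130)&(v<270)
n,l,st,_=cv2.connectedComponentsWithStats(m2.astype(np.uint8)); k=1+st[1:,4].argmax(); print(st[k])
Q=P[l==k]; r=cv2.minAreaRect((Q[:,:2]*1000).astype(np.float32)); print(r, cv2.boxPoints(r))
print(np.histogram(Q[:,2],20))
for n in ['side']:
    g=grab_frame(n); save(g,'side0.png'); np.save('side0.npy',g,allow_pickle=True); print(np.round(g['cam_to_world'],3).tolist(), g['vertical_fov'])
E
```

```text
[  214   137   188   133 14548]
((563.5836791992188, -303.87420654296875), (301.96923828125, 304.00469970703125), 55.451229095458984) [[ 352.76337 -342.03006]
 [ 603.15497 -514.4334 ]
 [ 774.404   -265.71835]
 [ 524.0124   -93.315  ]]
(array([ 195, 1519, 6305,  465,  433,  256,  655,  776, 1532, 1223,  133,
        865,   83,   13,    7,   10,   12,   11,   14,   41]), array([0.02200365, 0.02549057, 0.0289775 , 0.03246442, 0.03595134,
       0.03943826, 0.04292519, 0.04641211, 0.04989903, 0.05338595,
       0.05687288, 0.0603598 , 0.06384672, 0.06733364, 0.07082057,
       0.07430749, 0.07779441, 0.08128134, 0.08476826, 0.08825518,
       0.0917421 ]))
[[0.837, 0.202, -0.508, 0.147], [-0.547, 0.337, -0.767, -0.872], [0.016, 0.92, 0.393, 0.433], [0.0, 0.0, 0.0, 1.0]] 47.12283978738546
```

View pics/side0.png

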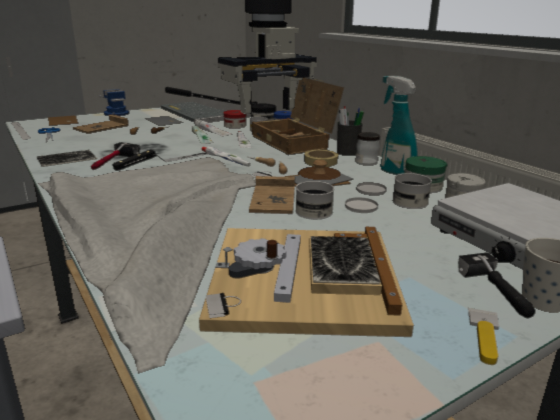

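The side view shows the clip at (220,303), the bar at (289,268), the knob at (272,249) and the block at (345,262). The bed fit gives a centre of (0.5636, -0.304) and yaw -34.55°, and the 302x304 mm fitted size agrees with the stated 300x300. I'll move in for a closer wrist view.

Request:
send_rows:
  motion:
    - {"offset":[3,1,-0.5],"turn":6}
    - {"offset":[7,2.2,-1],"turn":13}
    - {"offset":[11,3.4,-2],"turn":20}
    - {"offset":[15,4.5,-3],"turn":27}
    - {"offset":[18.5,5.4,-3],"turn":34.5}
    - {"offset":[18.5,5.4,-3],"turn":34.5}
    - {"offset":[18.5,5.4,-3],"turn":34.5}
  hand: -1
  squeeze: 20

```text
t: 0.85
eef_pos: [0.6206, -0.1859, 0.4344]
ee_rot: [3.141, -0.0, -2.174]
force: [0.3, 0.4, -0.2]
width: 0.0371
```

```bash
cat >> h.py <<'E'
C=np.array([.5636,-.3039]); A=np.radians(-34.55)
RB=np.array([[np.cos(A),-np.sin(A)],[np.sin(A),np.cos(A)]])
def bed(p): p=np.asarray(p); return (p[...,:2]-C)@RB
def world(b): return C+RB@np.asarray(b)
def rect(f,zw,x0=-.16,x1=.16,s=1600):
    # top view of plane zw in bed frame: up = +x, left = +y, s px/m
    n=int((x1-x0)*s); fl,cx,cy,T=cam(f)
    vv,uu=np.mgrid[:n,:n]; b=np.stack([x1-vv/s,x1-uu/s],-1)
    w=np.concatenate([C+b@RB.T,np.full((n,n,1),zw)],-1); c=(w-T[:3,3])@T[:3,:3]
    return cv2.remap(f['frame'],(cx+fl*c[...,0]/-c[...,2]).astype(np.float32),(cy-fl*c[...,1]/-c[...,2]).astype(np.float32),cv2.INTER_LINEAR)
E
python3 - <<'E'
from h import *
s=get_state(); print(s['t'],s['eef_pos'],s['ee_rot'],s['q'],s['width'],bed(s['eef_pos']))
f=grab_frame('wrist'); np.save('w1.npy',f,allow_pickle=True); save(f,'w1.png')
P=cloud(f); B=bed(P); Z=P[...,2]
m=(Z>.022)&(Z<.1)&(np.abs(B).max(-1)<.17); 
r=cv2.minAreaRect((P[m][:,:2]*1000).astype(np.float32)); print(r)
b=B[m&(np.abs(Z-.028)<.004)]; print(np.median(Z[m&(np.abs(Z-.028)<.004)]),b.min(0),b.max(0))
cv2.imwrite('pics/r1.png',np.hstack([cv2.resize(f['frame'],(420,315)),cv2.resize(rect(f,.044),(315,315))]))
cv2.imwrite('pics/r2.png',rect(f,.044))
E
```

```text
0.85 [ 0.62059509 -0.18589351  0.43439468] [ 3.14113474e+00 -1.83318548e-05 -2.17402046e+00] [ 9.45096733e-03  2.98244140e-01 -7.30433555e-03 -2.60358689e-04
 -1.26563303e+00 -6.12596837e-01] 0.03714335626740614 [-0.0199815   0.12951723]
((584.942138671875, -271.83343505859375), (223.06077575683594, 300.61053466796875), 55.38215255737305)
0.02739692436617952 [-0.15064864 -0.07300135] [0.14966662 0.15014889]
```

View pics/r2.png

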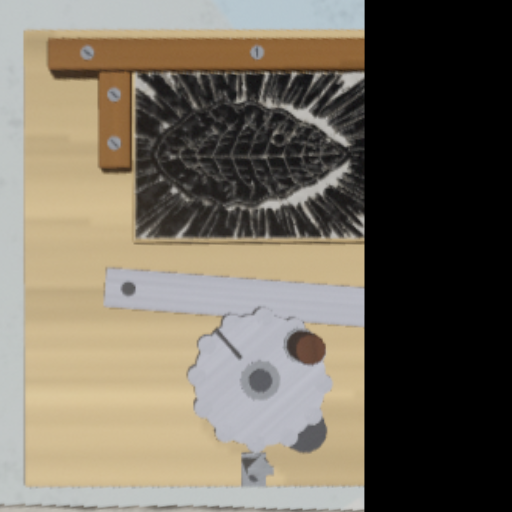

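The rectified view at 1600 px/m shows the mark end at (217,331), the wheel centre at (261,380) and the knob at (308,347), so the wheel is at about -2.41 rad. The bar's near face runs from (105,306) to (364,326), with the left end about 17 mm and the right end about 30 mm short of the block. The bed edges come out at ±150 mm, so the frame is good. I'll move to the right push point.

Request:
send_rows:
  motion:
    - {"offset":[4,1.2,3],"turn":0}
    - {"offset":[8,2.4,6],"turn":0}
    - {"offset":[12,3.6,9],"turn":0}
    - {"offset":[16,4.8,12],"turn":0}
    - {"offset":[19.2,5.8,13],"turn":0}
    - {"offset":[19.2,5.8,13],"turn":0}
    - {"offset":[19.2,5.8,13],"turn":0}

```text
t: 1.6
eef_pos: [0.4645, -0.3101, 0.3044]
ee_rot: [3.141, -0.0, -2.172]
force: [0.1, -0.1, 0.4]
width: 0.0004
```

```bash
python3 - <<'E'
from h import *
s=get_state(); print(s['t'],s['eef_pos'],s['ee_rot'],s['q'],s['width'],bed(s['eef_pos']),s['force'])
f=grab_frame('scene'); 
T=np.array(f['cam_to_world'])
P=cloud(f);B=bed(P)
# clip location
f2=grab_frame('side');P=cloud(f2);B=bed(P);Z=P[...,2]
m=(Z>.0335)&(Z<.045)&(B[...,0]<-.07)&(B[...,0]>-.15)&(B[...,1]<-.05)&(B[...,1]>-.15);print(m.sum(),B[m].min(0),B[m].max(0))
r=rect(f2,.044); cv2.imwrite('pics/r3.png',np.hstack([r,cv2.resize(f2['frame'][220:340,190:420],None,fx=1.2,fy=1.2)[:1].repeat(512,0)[:,:1]*0]))
E
```

```text
1.6 [ 0.46448446 -0.31014743  0.30441034] [ 3.14107975e+00 -3.03996393e-04 -2.17217417e+00] [-2.38148384e-01  2.56234302e-01 -3.82601541e-01  1.26915662e-04
 -9.32547932e-01 -3.63305186e-01] 0.0003609459583225038 [-0.07809161 -0.0613565 ] [ 0.09554407 -0.05688232  0.36569308]
431 [-0.14658049 -0.14904329] [-0.09346256 -0.09302398]
```

Request:
send_rows:
  motion:
    - {"offset":[0.1,0,3],"turn":0}
    - {"offset":[0.1,0,6],"turn":0}
    - {"offset":[0.1,0,8],"turn":0}
    - {"offset":[0.1,0,9.1],"turn":0}
    - {"offset":[0.1,0,9.1],"turn":0}
    - {"offset":[0.1,0,9.1],"turn":0}

```text
t: 2.3
eef_pos: [0.4649, -0.311, 0.2144]
ee_rot: [-3.141, 0.0, -2.172]
force: [-0.2, 0.1, 0.3]
width: 0.0007
```

```bash
python3 - <<'E'
from h import *
s=get_state(); print(s['t'],s['eef_pos'],bed(s['eef_pos']),s['force'])
f=grab_frame('side'); r=rect(f,.044)
P=cloud(f);B=bed(P);Z=P[...,2]
# shut fingers, points at z .05-.09 near the tool
e=bed(s['eef_pos']); m=(Z>.046)&(Z<.09)&(np.abs(B-e).max(-1)<.035)&(B[...,1]<-.048); d=B[m]-e; print(m.sum(),np.percentile(d,[1,10,50,90,99],axis=0), Z[m].min())
f=grab_frame('wrist')
cv2.imwrite('pics/r4.png',np.hstack([cv2.resize(f['frame'],(400,300)),cv2.resize(r[100:,:],(372,300))]))
E
```

```text
2.3 [ 0.4648509  -0.31099015  0.21444539] [-0.07731188 -0.06184277] [-0.2259341   0.06475688  0.30945177]
636 [[-0.01833115 -0.01290174]
 [-0.01368273 -0.01157942]
 [ 0.00079038 -0.00988692]
 [ 0.01628648 -0.00612143]
 [ 0.02087454  0.00476266]] 0.04612592099361684
```

View pics/r4.png

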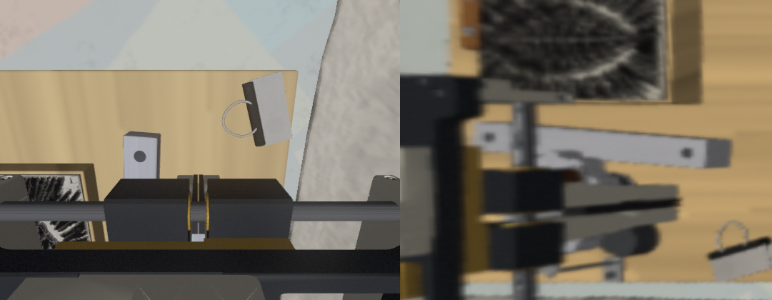

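The wrist half shows the finger near (197,210), with the bar's right end at (140,155) and the clip at (262,108), well clear. The shut fingers reach about 18–21 mm ahead of the tool axis. First half push on the right.

Request:
send_rows:
  motion:
    - {"offset":[0,-0.6,0.2],"turn":0}
    - {"offset":[0,-1.2,0.2],"turn":0}
    - {"offset":[0,-1.8,0.2],"turn":0}
    - {"offset":[0,-2.4,0.2],"turn":0}
    - {"offset":[0,-2.8,0.2],"turn":0}
    - {"offset":[0,-3.0,0.2],"turn":0}
    - {"offset":[0,-3.0,0.2],"turn":0}

```text
t: 3.1
eef_pos: [0.4888, -0.3284, 0.2115]
ee_rot: [-3.142, -0.0, -2.173]
force: [-0.4, 0.4, -0.1]
width: 0.0001
```

```bash
cat >> h.py <<'E'
def bar(f):
    # line fit of bar top: points at z ~.044 between cam and block, in bed frame -> (far-face x at y=+-70, near-face x)
    P=cloud(f);B=bed(P);Z=P[...,2]
    m=(np.abs(Z-.044)<.004)&(B[...,0]>-.06)&(B[...,0]<.004)&(np.abs(B[...,1])<.12)
    n,l,st,_=cv2.connectedComponentsWithStats(m.astype(np.uint8)); k=1+st[1:,4].argmax(); b=B[l==k]
    return len(b),cv2.minAreaRect((b*1000).astype(np.float32))
E
python3 - <<'E'
from h import *
s=get_state(); print(s['t'],s['eef_pos'],bed(s['eef_pos']),s['force'])
for n in ['side','scene']: print(n,bar(grab_frame(n)))
E
```

```text
3.1 [ 0.48877881 -0.32841127  0.2115151 ] [-0.04772414 -0.06262124] [-0.39342789  0.41983689 -0.13393876]
side (677, ((-33.07011413574219, -37.877166748046875), (54.29057693481445, 133.928955078125), 1.1898301839828491))
scene (512, ((-20.004791259765625, 24.899093627929688), (28.15619659423828, 145.02777099609375), 2.314619779586792))
```

Request:
send_rows:
  motion:
    - {"offset":[0,2.7,0],"turn":0}
    - {"offset":[0,2.7,-4.5],"turn":0}
    - {"offset":[0,2.7,-8.5],"turn":0}
    - {"offset":[-4,2.7,-8.5],"turn":0}
    - {"offset":[-8.5,2.7,-8.5],"turn":0}
    - {"offset":[-12.5,2.7,-8.5],"turn":0}
    - {"offset":[-12.5,2.7,-8.5],"turn":0}
    - {"offset":[-12.5,2.7,-8.5],"turn":0}

```text
t: 4.0
eef_pos: [0.5375, -0.2089, 0.2966]
ee_rot: [-3.142, 0.0, -2.171]
force: [-0.8, -0.7, 0.0]
width: 0.0005
```

Request:
send_rows:
  motion:
    - {"offset":[0,0,3],"turn":0}
    - {"offset":[0,0,6],"turn":0}
    - {"offset":[0,0,8.5],"turn":0}
    - {"offset":[0,0,8.5],"turn":0}
    - {"offset":[0,0,8.5],"turn":0}

```text
t: 4.5
eef_pos: [0.5369, -0.2106, 0.2119]
ee_rot: [3.141, -0.001, -2.174]
force: [0.8, 0.6, 0.7]
width: 0.0005
```

```bash
python3 - <<'E'
from h import *
s=get_state(); print(s['t'],s['eef_pos'],bed(s['eef_pos']),s['force'])
for n in ['side','scene']: print(n,bar(grab_frame(n)))
E
```

```text
4.5 [ 0.5368638  -0.21062261  0.21191616] [-0.07492074  0.06166343] [0.7664387  0.56907272 0.69592775]
side (931, ((-18.662097930908203, -3.1650238037109375), (23.791648864746094, 203.2116241455078), 1.319948434829712))
scene (196, ((-18.02828598022461, -76.95284271240234), (51.88869857788086, 28.23479652404785), 89.98239135742188))
```

Request:
send_rows:
  motion:
    - {"offset":[0,-0.8,0],"turn":0}
    - {"offset":[0,-1.6,0],"turn":0}
    - {"offset":[0,-2.2,0],"turn":0}
    - {"offset":[0,-2.7,0],"turn":0}
    - {"offset":[0,-3.2,0],"turn":0}
    - {"offset":[0,-3.6,0],"turn":0}
    - {"offset":[0,-3.9,0],"turn":0}
    - {"offset":[0,-3.9,0],"turn":0}

```text
t: 5.4
eef_pos: [0.5695, -0.2322, 0.2115]
ee_rot: [-3.142, -0.0, -2.173]
force: [-0.8, -0.0, 0.1]
width: 0.0006
```

Request:
send_rows:
  motion:
    - {"offset":[0,3.0,0],"turn":0}
    - {"offset":[0,3.2,-4.5],"turn":0}
    - {"offset":[0,3.2,-8.5],"turn":0}
    - {"offset":[4,3.2,-8.5],"turn":0}
    - {"offset":[8.5,3.2,-8.5],"turn":0}
    - {"offset":[12.4,3.2,-8.5],"turn":0}
    - {"offset":[12.4,3.2,-8.5],"turn":0}
    - {"offset":[12.4,3.2,-8.5],"turn":0}

```text
t: 6.2
eef_pos: [0.4721, -0.3167, 0.2968]
ee_rot: [-3.141, 0.0, -2.175]
force: [0.6, 0.3, -0.4]
width: 0.0007
```

Request:
send_rows:
  motion:
    - {"offset":[0,0,3],"turn":0}
    - {"offset":[0,0,6],"turn":0}
    - {"offset":[0,0,8.5],"turn":0}
    - {"offset":[0,0,8.5],"turn":0}
    - {"offset":[0,0,8.5],"turn":0}

```text
t: 6.7
eef_pos: [0.4735, -0.3155, 0.2119]
ee_rot: [3.141, -0.001, -2.171]
force: [0.3, 0.6, 1.1]
width: 0.0006
```

```bash
python3 - <<'E'
from h import *
s=get_state(); print(s['t'],s['eef_pos'],bed(s['eef_pos']),s['force'])
for n in ['side','scene']: print(n,bar(grab_frame(n)))
E
```

```text
6.7 [ 0.47349257 -0.3155166   0.21185527] [-0.06762726 -0.06066999] [0.32316388 0.64764126 1.08086871]
side (746, ((-13.821964263916016, -35.350059509277344), (142.40245056152344, 25.0892276763916), 84.71797943115234))
scene (573, ((-10.150315284729004, 15.725547790527344), (159.7274169921875, 27.74563980102539), 85.4791259765625))
```

Request:
send_rows:
  motion:
    - {"offset":[0,-0.8,0],"turn":0}
    - {"offset":[0,-1.5,0],"turn":0}
    - {"offset":[0,-2.0,0],"turn":0}
    - {"offset":[0,-2.5,0],"turn":0}
    - {"offset":[0,-2.9,0],"turn":0}
    - {"offset":[0,-3.2,0],"turn":0}
    - {"offset":[0,-3.4,0],"turn":0}
    - {"offset":[0,-3.4,0],"turn":0}

```text
t: 7.6
eef_pos: [0.5009, -0.3355, 0.2116]
ee_rot: [-3.141, 0.0, -2.173]
force: [0.5, -0.7, -0.9]
width: 0.0003
```

Request:
send_rows:
  motion:
    - {"offset":[0,-0.05,0],"turn":0}
    - {"offset":[0,-0.1,0],"turn":0}
    - {"offset":[0,-0.15,0],"turn":0}
    - {"offset":[0,-0.15,0],"turn":0}

```text
t: 8.0
eef_pos: [0.5018, -0.3361, 0.2116]
ee_rot: [3.141, -0.0, -2.173]
force: [-1.4, 0.1, 0.3]
width: 0.0008
```

```bash
python3 - <<'E'
from h import *
s=get_state(); print(s['t'],s['eef_pos'],bed(s['eef_pos']),s['force'],s['force'][:2]@RB)
for n in ['side','scene']: print(n,bar(grab_frame(n)))
E
```

```text
8.0 [ 0.5018364  -0.33607397  0.21160942] [-0.03262378 -0.0615272 ] [-1.38077373  0.14204971  0.34232688] [-1.21780884 -0.66607496]
side (541, ((-21.682645797729492, -47.16815948486328), (51.239051818847656, 115.58003997802734), 0.0559682734310627))
scene (576, ((-8.072712898254395, 18.913970947265625), (24.181089401245117, 156.43846130371094), 0.02494526468217373))
```

Request:
send_rows:
  motion:
    - {"offset":[0,-0.05,0],"turn":0}
    - {"offset":[0,-0.1,0],"turn":0}
    - {"offset":[0,-0.1,0],"turn":0}

```text
t: 8.4
eef_pos: [0.5024, -0.3367, 0.2116]
ee_rot: [3.141, -0.0, -2.173]
force: [-3.3, 2.3, 0.7]
width: 0.0006
```

Request:
send_rows:
  motion:
    - {"offset":[0,-0.05,0],"turn":0}
    - {"offset":[0,-0.1,0],"turn":0}
    - {"offset":[0,-0.1,0],"turn":0}

```text
t: 8.7
eef_pos: [0.5029, -0.3371, 0.2116]
ee_rot: [3.14, -0.0, -2.173]
force: [-5.4, 3.3, 4.0]
width: 0.0002
```

```bash
python3 - <<'E'
from h import *
s=get_state(); print(s['t'],s['eef_pos'],bed(s['eef_pos']),s['force'],s['force'][:2]@RB)
for n in ['side','scene']: print(n,bar(grab_frame(n)))
f=grab_frame('side'); r=rect(f,.045,-.05,.13,3000); cv2.imwrite('pics/r5.png',r)
E
```

```text
8.7 [ 0.50292866 -0.33707642  0.21155779] [-0.03115565 -0.06173339] [-5.40603322  3.26740209  3.97386574] [-6.30560583 -0.37476213]
side (459, ((-12.574629783630371, -47.739837646484375), (114.99315643310547, 32.21925735473633), 89.11457061767578))
scene (556, ((-7.587593078613281, 17.953380584716797), (22.964614868164062, 156.84799194335938), 0.09601489454507828))
```

View pics/r5.png

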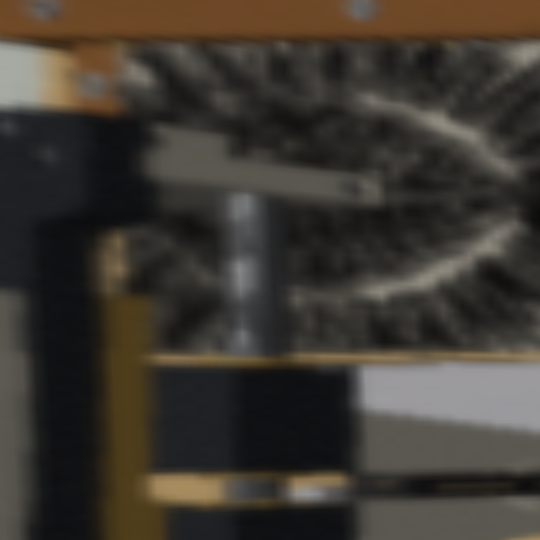

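The view shows the bar meeting the block edge at about (440,355) on the right side, and the 6 N reading says the bar and block are backed by the fence there. Now the left side.

Request:
send_rows:
  motion:
    - {"offset":[0,3.6,0],"turn":0}
    - {"offset":[0,3.8,-4.5],"turn":0}
    - {"offset":[0,3.8,-8.5],"turn":0}
    - {"offset":[-4,3.8,-8.5],"turn":0}
    - {"offset":[-8.5,3.8,-8.5],"turn":0}
    - {"offset":[-12.4,3.8,-8.5],"turn":0}
    - {"offset":[-12.4,3.8,-8.5],"turn":0}
    - {"offset":[-12.4,3.8,-8.5],"turn":0}

```text
t: 9.65
eef_pos: [0.5435, -0.2128, 0.2969]
ee_rot: [-3.14, 0.001, -2.171]
force: [-0.9, 0.2, -0.2]
width: 0.0004
```

Request:
send_rows:
  motion:
    - {"offset":[0,0,3],"turn":0}
    - {"offset":[0,0,6],"turn":0}
    - {"offset":[0,0,8.5],"turn":0}
    - {"offset":[0,0,8.5],"turn":0}
    - {"offset":[0,-1.0,8.5],"turn":0}
    - {"offset":[0,-2.0,8.5],"turn":0}
    - {"offset":[0,-2.7,8.5],"turn":0}
    - {"offset":[0,-3.2,8.5],"turn":0}

```text
t: 10.45
eef_pos: [0.57, -0.2324, 0.2128]
ee_rot: [-3.14, 0.001, -2.173]
force: [0.2, 0.0, -0.2]
width: 0.0001
```

Request:
send_rows:
  motion:
    - {"offset":[0,-0.1,0],"turn":0}
    - {"offset":[0,-0.2,0],"turn":0}
    - {"offset":[0,-0.3,0],"turn":0}
    - {"offset":[0,-0.35,0],"turn":0}
    - {"offset":[0,-0.4,0],"turn":0}
    - {"offset":[0,-0.4,0],"turn":0}

```text
t: 11.05
eef_pos: [0.5721, -0.2339, 0.2117]
ee_rot: [3.141, -0.0, -2.173]
force: [-1.0, 0.9, 0.4]
width: 0.0006
```

```bash
python3 - <<'E'
from h import *
s=get_state(); print(s['t'],s['eef_pos'],bed(s['eef_pos']),s['force'],s['force'][:2]@RB)
for n in ['side','scene']: print(n,bar(grab_frame(n)))
E
```

```text
11.05 [ 0.57208343 -0.23388266  0.21170626] [-0.03272138  0.06247966] [-0.96665258  0.92859405  0.37123206] [-1.3227947   0.21660635]
side (760, ((-17.44994354248047, -5.5826568603515625), (42.87242126464844, 203.4066925048828), 0.012325168587267399))
scene (235, ((-5.650032997131348, -60.909873962402344), (84.61397552490234, 20.2412166595459), 87.92660522460938))
```

Request:
send_rows:
  motion:
    - {"offset":[0,-0.05,0],"turn":0}
    - {"offset":[0,-0.1,0],"turn":0}
    - {"offset":[0,-0.1,0],"turn":0}

```text
t: 11.45
eef_pos: [0.5727, -0.2344, 0.2116]
ee_rot: [3.141, -0.0, -2.173]
force: [-4.2, 3.5, 1.6]
width: 0.0005
```

Request:
send_rows:
  motion:
    - {"offset":[0,-0.05,0],"turn":0}
    - {"offset":[0,-0.1,0],"turn":0}
    - {"offset":[0,-0.1,0],"turn":0}

```text
t: 11.75
eef_pos: [0.5733, -0.2348, 0.2115]
ee_rot: [3.14, -0.0, -2.173]
force: [-5.1, 6.2, 5.3]
width: 0.0005
```

```bash
python3 - <<'E'
from h import *
s=get_state(); print(s['t'],s['eef_pos'],bed(s['eef_pos']),s['force'],s['force'][:2]@RB)
E
```

```text
11.75 [ 0.57327462 -0.23475517  0.21154896] [-0.03124545  0.06243659] [-5.05225021  6.20006065  5.25636021] [-7.67740357  2.24130738]
```

Request:
send_rows:
  motion:
    - {"offset":[0,2,0],"turn":0}
    - {"offset":[0,3,-1],"turn":0}
    - {"offset":[0,3,-5.5],"turn":0}
    - {"offset":[0,3,-10],"turn":0}
    - {"offset":[-2,3,-14],"turn":0}
    - {"offset":[-5,2,-17],"turn":0}
    - {"offset":[-7,2,-19],"turn":0}
    - {"offset":[-7,2,-19],"turn":0}

```text
t: 12.55
eef_pos: [0.599, -0.1649, 0.4064]
ee_rot: [-3.134, 0.004, -2.171]
force: [-0.0, -0.3, -0.7]
width: 0.0001
```

```bash
python3 - <<'E'
from h import *
s=get_state(); print(s['t'],s['eef_pos'],bed(s['eef_pos']),s['force'])
f=grab_frame('wrist'); cv2.imwrite('pics/r6.png',rect(f,.044,s=1800)); np.save('w6.npy',f,allow_pickle=True)
P=cloud(f);B=bed(P);Z=P[...,2]
m=(Z>.082)&(Z<.1)&(np.linalg.norm(B-[-.075,0],axis=-1)<.05)
k=B[m]; print('knob',m.sum(),k.mean(0),cv2.minEnclosingCircle((k*1000).astype(np.float32)))
m=(np.abs(Z-.06)<.003)&(np.linalg.norm(B-[-.075,0],axis=-1)<.06); print('wheel',cv2.minEnclosingCircle((B[m]*1000).astype(np.float32)))
for n in ['side','scene']: print(n,bar(grab_frame(n)))
E
```

```text
12.55 [ 0.5990078  -0.16488183  0.40642033] [-0.04967772  0.13458042] [-0.01455668 -0.32637852 -0.73719127]
knob 373 [-0.05410172 -0.02347303] ((-54.20740509033203, -24.057720184326172), 9.033515930175781)
wheel ((-83.50462341308594, -0.35516735911369324), 51.239837646484375)
side (711, ((-5.150938034057617, -4.4834747314453125), (18.281227111816406, 203.42893981933594), 0.021369772031903267))
scene (678, ((-6.263272285461426, -3.1951217651367188), (20.517623901367188, 199.59226989746094), 0.06546379625797272))
```

View pics/r6.png

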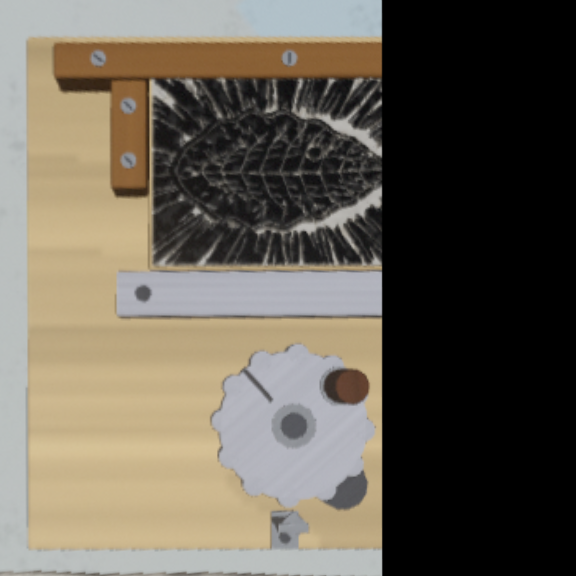

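Bar and block are flush along the whole visible length (seam at about v=270, u 118–382), and the wheel is still open with its mark at (244,370). Depth puts the knob at bed (-54.1, -23.8) mm, radius 31.7 mm (32 expected), which gives wheel ≈ -2.42 rad. I'll move above the knob with the jaws tangential.

Request:
send_rows:
  motion:
    - {"offset":[3,0.1,1.5],"turn":-8}
    - {"offset":[6,0.2,3],"turn":-16}
    - {"offset":[9,0.3,5],"turn":-24}
    - {"offset":[12,0.4,7],"turn":-32}
    - {"offset":[15,0.4,9],"turn":-40}
    - {"offset":[15.7,0.4,10.6],"turn":-41}
    - {"offset":[15.7,0.4,10.6],"turn":-41}
    - {"offset":[15.7,0.4,10.6],"turn":-41}
  hand: -0.1

```text
t: 13.5
eef_pos: [0.5044, -0.2936, 0.2954]
ee_rot: [3.14, 0.0, -1.459]
force: [1.0, 1.4, 0.7]
width: 0.0394
```

```bash
cat > k.py <<'E'
from h import *
# tool-axis offsets to bring the TCP to bed-polar angle phi (deg) round the wheel axis
def toolxy(yaw): c,s=np.cos(yaw),np.sin(yaw); return np.array([[c,s],[s,-c]])  # rows: tool x, tool y in world (down-pointing)
def rows(p,yaw,phis,r=.032,lag=1):
    for ph in phis:
        t=world(np.array([-.075,0])+r*np.array([np.cos(np.radians(ph)),np.sin(np.radians(ph))]))
        yt=np.radians(ph)+A; print(ph,np.round(toolxy(yaw)@(t-p)*100,2),'turn',round(-np.degrees(yt-yaw)*lag,1))
E
python3 - <<'E'
from k import *
s=get_state(); print(s['t'],s['eef_pos'],s['ee_rot'],s['q'],s['width'],bed(s['eef_pos']))
rows(s['eef_pos'][:2],s['ee_rot'][2],[-48.7])
E
```

```text
13.5 [ 0.50441114 -0.29363448  0.29544421] [ 3.14032282e+00  1.10023485e-04 -1.45928255e+00] [-1.92237424e-01  3.03943185e-01 -3.37759474e-01  3.42747688e-04
 -9.30338307e-01  3.03546287e-01] 0.03936530709484462 [-0.05457166 -0.02511249]
-48.7 [-0.04 -0.12] turn -0.4
```

Request:
send_rows:
  motion:
    - {"offset":[0,-0.1,2],"turn":0}
    - {"offset":[0,-0.1,4],"turn":0}
    - {"offset":[0,-0.1,5.1],"turn":0}
    - {"offset":[0,-0.1,5.1],"turn":0}
    - {"offset":[0,-0.1,5.1],"turn":0}

```text
t: 14.0
eef_pos: [0.5064, -0.293, 0.2455]
ee_rot: [-3.141, -0.001, -1.457]
force: [0.7, 0.6, 0.7]
width: 0.0395
```

Request:
send_rows:
  motion:
    - {"offset":[0,0,0],"turn":0}
    - {"offset":[0,0,0],"turn":0}
    - {"offset":[0,0,0],"turn":0}
  hand: -0.5

```text
t: 14.3
eef_pos: [0.5059, -0.2931, 0.2454]
ee_rot: [-3.14, -0.0, -1.457]
force: [0.0, -0.7, -0.3]
width: 0.0237
```

```bash
python3 - <<'E'
from k import *
s=get_state(); print(s['t'],s['eef_pos'],s['ee_rot'],s['q'],s['width'],bed(s['eef_pos']),s['force'])
rows(s['eef_pos'][:2],s['ee_rot'][2],[-48.7,-43,-37,-31,-25,-19,-13,-7,-1])
E
```

```text
14.3 [ 0.50591788 -0.29314699  0.24536672] [-3.14048419e+00 -3.87287744e-04 -1.45740333e+00] [-1.90936198e-01  3.61929110e-01 -3.88417354e-01  5.11004518e-05
 -8.19276285e-01  3.04294546e-01] 0.023687562258387095 [-0.05360712 -0.02385647] [ 0.02296256 -0.67233427 -0.25270694]
-48.7 [-0.    0.03] turn -0.3
-43 [-0.02 -0.29] turn -6.0
-37 [-0.07 -0.62] turn -12.0
-31 [-0.16 -0.94] turn -18.0
-25 [-0.28 -1.25] turn -24.0
-19 [-0.43 -1.55] turn -30.0
-13 [-0.61 -1.83] turn -36.0
-7 [-0.82 -2.09] turn -42.0
-1 [-1.06 -2.33] turn -48.0
```

Request:
send_rows:
  motion:
    - {"offset":[0,-0.3,0],"turn":-6}
    - {"offset":[-0.1,-0.6,0],"turn":-12}
    - {"offset":[-0.2,-0.95,0],"turn":-18}
    - {"offset":[-0.3,-1.25,0],"turn":-24}
    - {"offset":[-0.45,-1.55,0],"turn":-30}
    - {"offset":[-0.6,-1.85,0],"turn":-36}
    - {"offset":[-0.8,-2.1,0],"turn":-42}
    - {"offset":[-1.05,-2.35,0],"turn":-48}

```text
t: 15.1
eef_pos: [0.5274, -0.2804, 0.245]
ee_rot: [3.141, 0.001, -0.616]
force: [-3.2, -3.0, 0.4]
width: 0.022
```

```bash
python3 - <<'E'
from k import *
s=get_state(); print(s['t'],s['ee_rot'],s['q'],s['width'],bed(s['eef_pos']),s['eef_pos'][2],s['force'])
rows(s['eef_pos'][:2],s['ee_rot'][2],[-1,5,11,17,23,29,35,41,47])
E
```

```text
15.1 [ 3.14058462e+00  7.05253107e-04 -6.15601027e-01] [-1.61590347e-01  3.80398359e-01 -3.59598093e-01  8.07111576e-04
 -8.31875943e-01  1.11624210e+00] 0.021960541802058857 [-0.04315932 -0.00120938] 0.24497051684050627 [-3.21754749 -3.00791113  0.44780353]
-1 [ 0.01 -0.07] turn 0.3
5 [-0.  -0.4] turn -5.7
11 [-0.05 -0.73] turn -11.7
17 [-0.14 -1.05] turn -17.7
23 [-0.26 -1.37] turn -23.7
29 [-0.41 -1.67] turn -29.7
35 [-0.59 -1.95] turn -35.7
41 [-0.8  -2.21] turn -41.7
47 [-1.03 -2.45] turn -47.7
```

Tracking well: force is about 4 N, which fits the friction torque over the arm. Next, on to 47°.

Request:
send_rows:
  motion:
    - {"offset":[0,-0.35,0],"turn":-6}
    - {"offset":[-0.05,-0.7,0],"turn":-12}
    - {"offset":[-0.15,-1.0,0],"turn":-18}
    - {"offset":[-0.25,-1.3,0],"turn":-24}
    - {"offset":[-0.4,-1.6,0],"turn":-30}
    - {"offset":[-0.6,-1.9,0],"turn":-36}
    - {"offset":[-0.8,-2.15,0],"turn":-42}
    - {"offset":[-1.05,-2.4,0],"turn":-48}

```text
t: 15.9
eef_pos: [0.5331, -0.2548, 0.245]
ee_rot: [3.141, 0.0, 0.222]
force: [0.0, -3.9, -0.6]
width: 0.0218
```

```bash
python3 - <<'E'
from k import *
s=get_state(); print(s['t'],s['ee_rot'],s['q'],s['width'],bed(s['eef_pos']),s['eef_pos'][2],s['force'])
rows(s['eef_pos'][:2],s['ee_rot'][2],[47,53,59,65,71,77,83])
E
```

```text
15.9 [3.14088647e+00 1.38094424e-04 2.22289851e-01] [-1.15029554e-01  3.71185544e-01 -3.74686151e-01  9.69581064e-04
 -8.24821462e-01  1.90745777e+00] 0.02184511490009812 [-0.05291598  0.02315484] 0.24502079351450928 [ 0.04981274 -3.89588606 -0.63875483]
47 [ 0.   -0.04] turn 0.3
53 [-0.02 -0.37] turn -5.7
59 [-0.07 -0.7 ] turn -11.7
65 [-0.15 -1.03] turn -17.7
71 [-0.27 -1.34] turn -23.7
77 [-0.42 -1.64] turn -29.7
83 [-0.6  -1.92] turn -35.7
```

Request:
send_rows:
  motion:
    - {"offset":[0,-0.4,0],"turn":-6}
    - {"offset":[-0.05,-0.7,0],"turn":-12}
    - {"offset":[-0.15,-1.05,0],"turn":-18}
    - {"offset":[-0.25,-1.35,0],"turn":-24}
    - {"offset":[-0.4,-1.65,0],"turn":-30}
    - {"offset":[-0.6,-1.9,0],"turn":-36}
    - {"offset":[-0.6,-1.9,0],"turn":-36}

```text
t: 16.6
eef_pos: [0.5234, -0.2372, 0.2451]
ee_rot: [3.141, -0.0, 0.848]
force: [0.4, -0.1, -0.7]
width: 0.0221
```

```bash
python3 - <<'E'
from k import *
s=get_state(); print(s['t'],s['ee_rot'],s['q'],s['width'],bed(s['eef_pos']),s['eef_pos'][2],s['force'])
rows(s['eef_pos'][:2],s['ee_rot'][2],[83,86,89,92,95,98])
f=grab_frame('scene'); P=cloud(f);B=bed(P);Z=P[...,2]
m=(Z>.085)&(Z<.0905)&(np.linalg.norm(B-[-.075,0.032],axis=-1)<.02); print(m.sum(), B[m].mean(0) if m.any() else '')
E
```

```text
16.6 [ 3.14065759e+00 -4.31680603e-04  8.48046348e-01] [-8.51372317e-02  3.48235036e-01 -4.11484811e-01  2.89588498e-04
 -8.10068190e-01  2.50378015e+00] 0.022093030520805218 [-0.07095197  0.0321201 ] 0.24509938098620646 [ 0.42871351 -0.11337479 -0.72424849]
83 [-0.04 -0.01] turn 0.1
86 [-0.04 -0.18] turn -2.9
89 [-0.05 -0.34] turn -5.9
92 [-0.08 -0.51] turn -8.9
95 [-0.11 -0.68] turn -11.9
98 [-0.14 -0.84] turn -14.9
7 [-0.07975027  0.0430729 ]
```

Force dropped to about 0, so the knob is floating within the clearance. I'll pinch it so the tool defines the angle, then carry it to 90°.

Request:
send_rows:
  motion:
    - {"offset":[0,0,0],"turn":0}
    - {"offset":[0,0,0],"turn":0}
    - {"offset":[0,0,0],"turn":0}
    - {"offset":[-0.02,-0.1,0],"turn":-2}
    - {"offset":[-0.04,-0.2,0],"turn":-3.5}
    - {"offset":[-0.05,-0.3,0],"turn":-5}
    - {"offset":[-0.05,-0.4,0],"turn":-7}
    - {"offset":[-0.05,-0.4,0],"turn":-7}
  hand: -1
  squeeze: 20

```text
t: 17.45
eef_pos: [0.5208, -0.2347, 0.2451]
ee_rot: [3.14, -0.001, 0.97]
force: [4.8, -0.2, -0.3]
width: 0.0171
```

```bash
python3 - <<'E'
from k import *
s=get_state(); print(s['t'],s['ee_rot'],s['q'],s['width'],bed(s['eef_pos']),s['eef_pos'][2],s['force'],s['moment'])
b=bed(s['eef_pos'])-[-.075,0]; print(np.degrees(np.arctan2(b[1],b[0])),np.linalg.norm(b))
f=grab_frame('side'); cv2.imwrite('pics/s7.png',cv2.resize(f['frame'][215:335,195:415],None,fx=3,fy=3,interpolation=cv2.INTER_CUBIC))
E
```

```text
17.45 [ 3.13962074e+00 -1.05128020e-03  9.70134812e-01] [-8.09697945e-02  3.43209622e-01 -4.19527548e-01  9.25910009e-05
 -8.05825515e-01  2.62183585e+00] 0.017083413953446997 [-0.07450601  0.03271076] 0.2450841247856601 [ 4.77455265 -0.17908085 -0.2804975 ] [-0.2896922  -1.89821403 -0.02455749]
89.13480534108028 0.03271448773499279
```

View pics/s7.png

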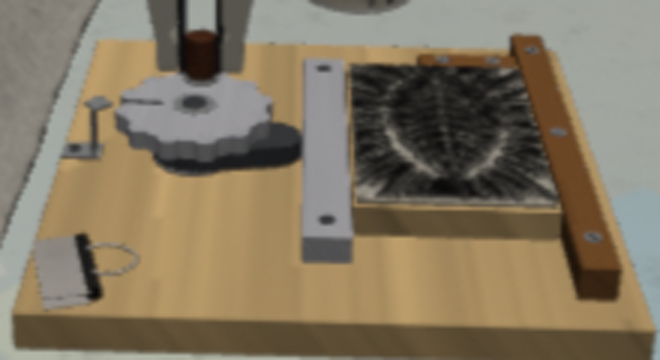

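The side view shows the knob pinched at (203,55), the mark at (140,102) facing the pointer tip at (98,102), the cam nose against the bar at (300,145), and the bar along the block. I'll release and lift clear.

Request:
send_rows:
  motion:
    - {"offset":[0,0,0],"turn":0}
    - {"offset":[0,0,0],"turn":0}
    - {"offset":[0,0,0],"turn":0}
    - {"offset":[0,0,0],"turn":0}
    - {"offset":[0,0,-2],"turn":0}
    - {"offset":[0,0,-5],"turn":0}
    - {"offset":[0,0,-9],"turn":0}
    - {"offset":[0,0,-13],"turn":0}
  hand: -0.1

```text
t: 18.3
eef_pos: [0.5195, -0.2348, 0.3756]
ee_rot: [-3.14, 0.001, 0.968]
force: [1.0, -0.0, 0.5]
width: 0.039
```

Request:
send_rows:
  motion:
    - {"offset":[-3,0,-2],"turn":6}
    - {"offset":[-6,0,-4],"turn":12}
    - {"offset":[-9,0,-5],"turn":18}
    - {"offset":[-11,0,-5],"turn":18}
    - {"offset":[-11,0,-5],"turn":18}
    - {"offset":[-11,0,-5],"turn":18}

```text
t: 18.9
eef_pos: [0.4573, -0.3256, 0.4244]
ee_rot: [-3.141, 0.0, 0.653]
force: [0.0, -0.8, -0.2]
width: 0.0396
```

```bash
python3 - <<'E'
from k import *
s=get_state(); print(s['t'],s['eef_pos'],s['width'],bed(s['eef_pos']),s['force'])
f=grab_frame('wrist'); r=rect(f,.06,s=1800); cv2.imwrite('pics/r8.png',r)
P=cloud(f);B=bed(P);Z=P[...,2]
m=(Z>.082)&(Z<.1)&(np.linalg.norm(B-[-.075,0],axis=-1)<.05)
k=B[m]
if len(k): c=np.array(cv2.minEnclosingCircle((k*1000).astype(np.float32))[0])-[-75,0]; print('knob',len(k),c,np.linalg.norm(c),'theta',np.arctan2(c[1],c[0])-np.pi/2)
for n in ['side','scene']: print(n,bar(grab_frame(n)))
E
```

```text
18.9 [ 0.45729227 -0.3256454   0.42442704] 0.03964973139272979 [-0.07522604 -0.07819999] [ 0.01918186 -0.80959656 -0.22802727]
knob 271 [ 1.6035614  31.31553841] 31.356567969867477 theta -0.051161886740684226
side (855, ((-21.864484786987305, -3.9056243896484375), (203.77618408203125, 51.946434020996094), 89.33223724365234))
scene (702, ((-10.88908576965332, -3.09246826171875), (29.528644561767578, 199.62750244140625), 0.15262086689472198))
```

View pics/r8.png

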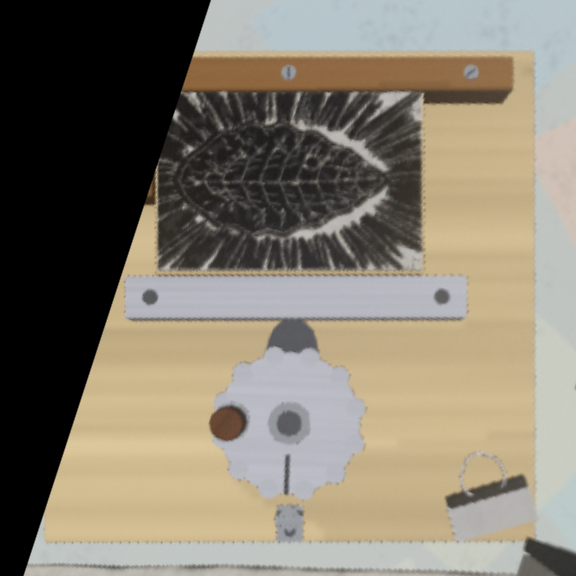

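The top view shows the mark line running from (288,455) to (286,494), towards the pointer at (289,510). That puts the wheel at -0.035 rad by the mark and -0.05 by the knob. The nose is on the bar, and the bar and block are parallel to the fence. The gripper is clear, so I'm handing in.

```bash
python3 -c "
from station import *
print(get_state()['t'],job_done())"
```

```text
the job is handed in; nothing more can be done
19.05 None
```

The block is locked up and the job was handed in at 19.05 s of the 58 s allowed; no verdict was reported.

**What I did**
- **Bar:** With the wheel still open at about -2.42 rad, I pushed the bar alternately on its right and left with shut fingers. I stopped when both sides met the fence at about 6–8 N, at the same depth within 0.1 mm.
- **Wheel:** I carried the knob round between loosely closed jaws, pinched it for the last 7°, set it close to 0, let go and lifted clear.

**Last checks**
- **Mark:** It faces the pointer, with the wheel at -0.035 rad by the engraved line and -0.05 by the knob. Both are inside 0.12.
- **Bar and block:** The cam nose is on the bar, and the bar lies parallel along the block, with its middle about 4 mm from the bed's centre line. The block looks square against the fence.
- **Surroundings:** The clip has not visibly moved. I kept clear of the hook and tin but did not measure them again. The gripper touches nothing.

**Where checks disagreed**
- My depth fit of the bar's outline gave unreliable widths (20–52 mm instead of 25 mm) whenever other parts merged with it. I relied on the contact forces and the top views for flushness, and did not measure the remaining gap directly.

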